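# Load a tea tin into the sprung feed rack

## Robot

A 6-joint arm with a two-finger parallel gripper is mounted at the origin on the work surface. World frame = base frame: x ahead of the robot, y to its left, z up, the work surface at z = 0. Lengths are in m, angles in degrees, forces in N, time in s.
With the tool pointing down it reaches from about 0.3 to 0.75 m from the base axis. Payload 8.5 kg.
Tool frame: the origin (TCP) lies midway between the tips of the shut fingers; the grasp point (between the pads) lies 19 mm behind it (env.tcp_to_grasp is the z of the grasp point in the tool frame, in m); z points along the fingers, y is the line along which they close (so a half turn about z gives the same grasp; the last joint's range is limited). The gripper opens to 85 mm and grips with 20 to 120 N. Pads are 22 mm wide; open, the fingers measure 114 mm over their backs; the gripper's body (76 mm by 85 mm) begins 54 mm behind the grasp point. The pads swing forward as they close: fully open they stand 13 mm farther back than shut.
Start: joints at [-84.93, 21.807, 74.336, -0, 83.858, -12.336], TCP at [0.165, -0.525, 0.231] pointing down, gripper open.
Joint ranges: [-178.18, 178.18], [-50.72, 133.34], [12.68, 142.11], [-81.47, 261.47], [9.98, 163.14], [-165.26, 165.26]. Speed limits (degrees/s): [136.94, 136.94, 180, 180, 180, 180].

## Interface

Orientations are given as a 3x3 rotation matrix whose columns are the frame's x, y, z axes.
In Python, from rig import env, imaging, job, models gives the robot as it stands. The module is installed in compiled form; this text tells all that it offers.
- The arm moves only by the tool jog_arm, never from a script. Its argument "plan" is text: rows parted by semicolons, each of 7 numbers parted by spaces: the turn, a rotation vector about the tool's x, y, z in degrees, then the shift along the tool's x, y, z in cm, then the closure in counts, from 0 (fully open) to 255 (shut). In form: rx ry rz x y z claw; .... A call has 1 to 10 rows; each row shifts and turns the commanded pose from where the row before left it, along the tool's axes as they then stand; what a row does not reach is not made up. A row lasts 1/12 s, in which the tool goes at most 41.7 mm and 7.16 degrees, less where a joint would pass 70% of its speed; a pose out of reach is approached as far as the arm can. A call with a gripper value outside its range is refused whole. The fingers move at their own pace and stop on an object; "grip_force" is the grip in N (left out, the last holds). Time passes only in rows, so rows that do not move let the fingers close. It gives the time, the measured TCP pose, the force, the opening and the grip force at its end, in the units of the state.
- env.observe(): the state, without advancing time (a new reading comes with each control period).
- imaging.get_image(name): name is "scene" or "top" or "wrist"; returns a dict with "pixels" (420x560x3 uint8, red, green, blue), "depth" (420x560 float32, m along the optical axis (not along the pixel's ray), 0 where there is no reading), "fov_y" (degrees; the focal length in pixels is half the picture's height over the tangent of half this angle, whatever the lens; pixels are square), "cx", "cy" (the principal point, pixels), "distortion" ([k1, k2, p1, p2, k3] as OpenCV has them; the pictures are not rectified), "world_from_camera" (4x4, takes a point from camera to world coordinates). Camera axes: x right, y down, z forward; pixel columns grow to the right and rows downward; lengths in m; the calibration is good to about 2 mm. A picture is of the moment at which its call begins.
- job.close_job(): hands the job in; it is judged then, once.
Trained networks look in the newest picture that a camera, given by its name, has taken for a name from the list of things; names that differ only in an ending like _2 or _b are one class to them, and where a whole thing is asked for, a point or a joint stands for the part that bears it (a point fixed in the world has none). Each returns a list of dicts, best first, with "confidence" (0 to 1); they miss things now and then, are a little off and sometimes report something else, mostly with a low value. They report only what shows in the picture. A call takes as long as a camera call. They do not tell look-alikes from the thing itself.
- models.outline_of(camera, query): "region" (420x560 bool, what is visible of it) and "bbox" ([centre column, centre row, width, height] in pixels, round what is visible of it).
- models.tip_of(camera, query): "at" ([column, row] in pixels: a listed point, or the origin of a listed thing).
The state is a dict: "time_s": time; "q": joint angles; "qvel": joint speeds; "joint_efforts": joint torques, N m; "position": TCP position; "tool_rot": TCP orientation; "ft_force": force on the tool from outside, world axes, zero at the start; "wrist_torque": the same for the moment, N m; "grip_width": finger opening in m; "gripper_force": force on a finger pad.
Only numpy, scipy, OpenCV 4.12 (cv2) and the standard library are available. Lean on these libraries where they do the work, as an engineer would, in place of code of your own. Each camera call takes 0.05 s, during which the arm holds its last target. There are 200 camera calls.

## Task

Load the tea tin that stands on the table into the sprung feed rack: draw the follower back by its brass handle only until its catch holds it open by itself, never straining it hard against the catch, and let go. Gently stand the tin squarely on the rack floor in the gap behind the tin already there, let go of it, then lift the red knob to free the catch and let the follower close so that it holds both tins upright and snug against the front lip. Leave the caddy, the ceramic box and the bowl where they are.

Things in the scene. Friction and masses are not known exactly. Their poses are not given: they have to be found in the camera images.
- track: Feed rack: fixed ash channel 226 mm long, 74 mm wide. Origin: underside centre, on the table; z up, x along the channel, y across. Floor 12 mm above the table; inner width 50 mm; side walls 6 mm thick, tops 32 mm above the table. Tins stand in a row from the front lip (-x end), their 26 mm thickness along x; the black sprung follower behind them is drawn back to +x.
- lip (a point): Point on the channel floor (12 mm above the table) at the foot of the dark front lip's inner face, y = 0; rack's x = -102 mm. The lip's top is 47 mm above the table. The row of tins starts here and runs to +x of the rack.
- follower (a joint): Follower slide, m, grows as it is drawn back to +x of the rack: 0.006 closed on one tin, 0.032 on two. A spring pushes to -x: 3.2 N at 0.006, 60 N/m more beyond; a damper of 40 N s/m slows it. Drawn far enough it is held by a catch (see point knob) at an unmeasured place that differs each time, between 0.040 and 0.064.
- face (a point): Centre of the follower's pushing face, 46 mm wide, from 14 to 59 mm above the table; at rack's x = -82 mm + joint value. Behind it the follower's top plate is 41 mm above the table. The gap for the new tin is between this face and the tin already in the rack.
- handle (a point): Grip centre of the follower's brass handle, 66 mm above the table, 33 mm to +x of the face, y = 0. T-shaped from above: a web 12 mm wide across y, 22 mm long along x, and at its +x end a flange 36 mm wide (y), 6 mm thick, on which the fingers bear when pulling to +x. Stands 41 to 85 mm above the table.
- knob (a point): On the follower, 85 mm to +x of the face, 64 mm above the table: axis of the red round catch knob, 22 mm diameter, 24 mm high. Its underside is 60 mm above the table, 52 once its sprung pin has dropped by itself into the catch slot. 4 mm past the held place the pin meets the slot's end: the pull, 6 to 8 N till then, rises steeply; keep it under 16 N. Let go, it springs to the held place.
- release (a point): Middle of the catch slot's hidden range on the rack's centre line, 24 mm above the table; the slot lies up to 12 mm to either side along x. To free the follower lift the knob 10 to 14 mm above its dropped place (3 N plus friction; it stops at 16) and lead it to -x, or let it run; 6 mm on, the knob may be let go.
- tin_new: The tea tin to load, standing on the table: white with a green lid and green patch, 26 mm (x) by 44 mm (y) by 60 mm (z), about 90 g. Origin: centre of its underside; z up.
- tin_in: The like tin already standing in the rack against the lip, same size and axes as the other; origin at the centre of its underside.
- caddy: Bystander: round steel caddy, diameter 66 mm, height 86 mm, origin at the centre of its underside.
- cbox: Bystander: ceramic box with hinged lid latched shut, 68 x 88 x 56 mm, origin at the centre of its underside.
- bowl: Bystander: speckled beige bowl, rim diameter 112 mm, height 68 mm, origin at the centre of its underside.
Mind the look-alikes: they are no part of the job. Of the things like the track, leave any that is pink; of the rest the larger one is meant. What is shaped like the tin_new but pink is not meant.

How it is judged:
By the outcome, as a careful person would: the job done as asked, in the order asked, and still so for the second after the job is handed in, with the robot touching nothing.
It also fails if it takes over 64 s, if anything falls off the work surface, if the arm or the gripper's body presses on something with over 40 N, if the wrist force passes 120 N, or if a joint passes its speed limit or range.

## Working session

There is one attempt and no reset: what is moved stays moved. The work goes in short steps, Python scripts to look and compute and a tool call to move; the robot and the scene stay as the last step left them, time stands still between calls to the robot, and variables do not carry over. Pictures are saved under pics/ and viewed, at most 10 in all, crops included, and the job is handed in when it is done.

Besides the shell and the picture viewer there is one more tool, called after "Call:" as a command line: name --argument value ..., lists and objects as JSON in quotes. jog_arm: Moves the arm, as the interface text tells. Its arguments: {"type":"object","properties":{"plan":{"type":"string"},"grip_force":{"type":"number"}},"required":["plan"]}

```bash
mkdir -p pics
cat > h.py <<'E'
import numpy as np, cv2
from rig import env, imaging, job, models
def cam(name):
    im=imaging.get_image(name); h,w=im["depth"].shape
    f=h/2/np.tan(np.radians(im["fov_y"])/2)
    im["K"]=np.array([[f,0,im["cx"]],[0,f,im["cy"]],[0,0,1.]]); im["D"]=np.array(im["distortion"],float); im["T"]=np.array(im["world_from_camera"]); return im
def rays(im,px):
    n=cv2.undistortPoints(np.array(px,float).reshape(-1,1,2),im["K"],im["D"]).reshape(-1,2)
    return np.c_[n,np.ones(len(n))]
def at_z(im,px,z):
    d=rays(im,px)@im["T"][:3,:3].T; o=im["T"][:3,3]
    return o+d*((z-o[2])/d[:,2])[:,None]
def cloud(im,mask=None):
    m=im["depth"]>0
    if mask is not None: m&=mask
    v,u=np.nonzero(m); P=rays(im,np.c_[u,v])*im["depth"][v,u][:,None]
    return P@im["T"][:3,:3].T+im["T"][:3,3], np.c_[u,v], im["pixels"][v,u]
def save(im,n): cv2.imwrite(f"pics/{n}.png",cv2.cvtColor(im["pixels"],cv2.COLOR_RGB2BGR))
E
python3 - <<'E'
from h import *
a=cam("scene");b=cam("top")
cv2.imwrite("pics/a.png",cv2.resize(cv2.cvtColor(np.vstack([a["pixels"],b["pixels"]]),cv2.COLOR_RGB2BGR),(448,600)) ) if 0 else None
save(b,"top0"); save(a,"scene0")
for q in ["track","tin_new","tin_in","handle","knob","face","lip","caddy","cbox","bowl"]:
    print(q,[(np.round(r["at"]),round(r["confidence"],2),np.round(at_z(b,[r["at"]],{"handle":.066,"knob":.064,"face":.036,"lip":.012,"tin_in":.012}.get(q,0))[0],3)) for r in models.tip_of("top",q)[:4]])
s=env.observe();print(np.round(s["tool_rot"],3),s["position"],s["ft_force"],b["T"][:3,3])
E
```

```text
track [(array([348., 139.]), 0.96, array([ 0.855, -0.071,  0.   ])), (array([133., 263.]), 0.76, array([0.511, 0.52 , 0.   ])), (array([312., 245.]), 0.68, array([0.56 , 0.036, 0.   ])), (array([214., 208.]), 0.52, array([0.662, 0.303, 0.   ]))]
tin_new [(array([434., 200.]), 0.82, array([ 0.679, -0.298,  0.   ])), (array([439., 225.]), 0.7, array([ 0.61 , -0.305,  0.   ]))]
tin_in [(array([342., 248.]), 0.59, array([ 0.548, -0.043,  0.012]))]
handle [(array([145., 262.]), 0.95, array([0.513, 0.462, 0.066])), (array([328., 245.]), 0.93, array([0.553, 0.   , 0.066])), (array([360., 136.]), 0.72, array([ 0.838, -0.091,  0.066]))]
knob [(array([348., 131.]), 0.79, array([ 0.855, -0.06 ,  0.064])), (array([123., 260.]), 0.77, array([0.516, 0.521, 0.064])), (array([307., 241.]), 0.57, array([0.563, 0.052, 0.064]))]
face [(array([161., 264.]), 0.84, array([0.508, 0.431, 0.036])), (array([366., 142.]), 0.54, array([ 0.833, -0.112,  0.036])), (array([440., 226.]), 0.34, array([ 0.603, -0.296,  0.036]))]
lip [(array([368., 144.]), 0.97, array([ 0.837, -0.123,  0.012])), (array([348., 248.]), 0.75, array([ 0.549, -0.058,  0.012])), (array([172., 264.]), 0.69, array([0.51 , 0.41 , 0.012]))]
caddy [(array([208., 286.]), 0.58, array([0.453, 0.315, 0.   ])), (array([445., 287.]), 0.16, array([ 0.447, -0.309,  0.   ]))]
cbox [(array([446., 287.]), 0.89, array([ 0.447, -0.313,  0.   ]))]
bowl [(array([210., 205.]), 0.87, array([0.671, 0.315, 0.   ]))]
[[ 0.954  0.299 -0.   ]
 [ 0.299 -0.954  0.   ]
 [-0.    -0.    -1.   ]] [ 0.16450973 -0.52478437  0.23131684] [ 0.73915911 -0.36439656  0.22041339] [0.4701657  0.08948764 1.02246955]
```

View pics/top0.png

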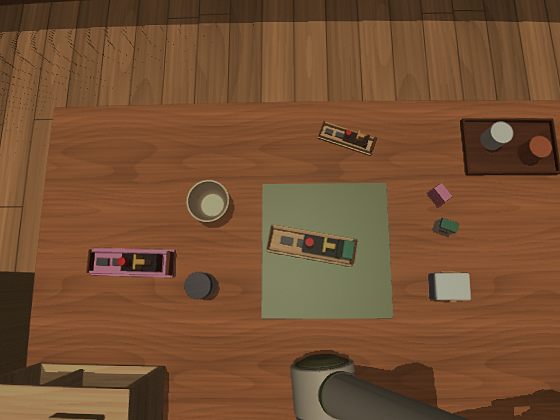

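View pics/scene0.png

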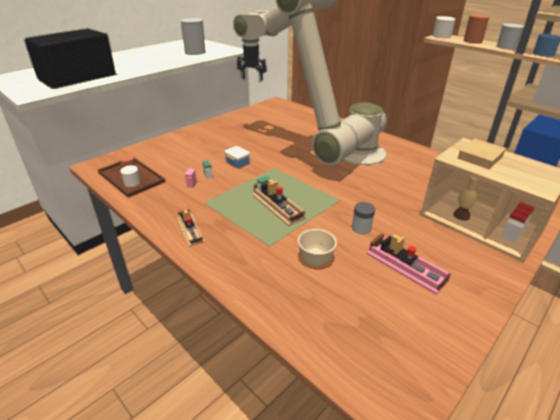

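The top view shows the plain ash rack at about (312,245), with its lip end at right (352,250). The green-lidded tin is at (445,226) and the pink look-alike at (440,195). The ash rack at (348,139) is the smaller one, and the pink rack is at (132,262). Next I'll measure the rack and tin from depth.

Run:
```python
from h import *
b=cam("top")
P,uv,c=cloud(b)
def rect(m,n):
    r=cv2.minAreaRect(P[m][:,:2].astype(np.float32)); print(n,m.sum(),np.round(r[0],4),np.round(r[1],4),round(r[2],1),np.round(np.percentile(P[m][:,2],[5,50,95]),3))
near=lambda x,y,r:(np.hypot(P[:,0]-x,P[:,1]-y)<r)
rect(near(.56,.03,.15)&(P[:,2]>.022),"rack")
t=near(.61,-.305,.04)&(P[:,2]>.03); rect(t,"tin")
g=t&(P[:,2]>.05);rect(g,"tintop"); print(P[g].mean(0))
ci=c.astype(int)
red=near(.56,.03,.15)&(ci[:,0]>130)&(ci[:,1]<60)&(P[:,2]>.03); print("knob",P[red].mean(0),red.sum(),P[red][:,2].max())
br=near(.555,.0,.04)&(ci[:,0]>130)&(ci[:,1]>100)&(ci[:,2]<90)&(P[:,2]>.07); print("brass",P[br].mean(0),br.sum())
gr=near(.55,-.04,.05)&(ci[:,1]>ci[:,0]+25)&(P[:,2]>.06); rect(gr,"tin_in top"); print(P[gr].mean(0))
w=cam("wrist"); R=env.observe()["tool_rot"]; T=np.eye(4);T[:3,:3]=R;T[:3,3]=env.observe()["position"]
print(np.round(np.linalg.inv(T)@w["T"],3),w["fov_y"])
```

```text
rack 1595 [0.5584 0.0399] [0.2244 0.0627] 79.4 [0.025 0.041 0.084]
tin 265 [ 0.6022 -0.3088] [0.0457 0.0274] 70.1 [0.034 0.059 0.062]
tintop 207 [ 0.6022 -0.309 ] [0.0454 0.0274] 69.9 [0.054 0.059 0.062]
[ 0.60149376 -0.30821968  0.05904298]
knob [0.5627181  0.04637699 0.08164243] 16 0.0875624892694804
brass [0.55180242 0.00338835 0.08499968] 73
tin_in top 165 [ 0.5422 -0.0473] [0.0238 0.0418] 80.3 [0.07  0.072 0.075]
[ 0.54214565 -0.04738882  0.07205963]
[[-0.001 -0.96  -0.278  0.071]
 [ 1.    -0.001  0.001 -0.001]
 [-0.001 -0.278  0.96  -0.143]
 [ 0.     0.     0.     1.   ]] 65.57503205230424
```

Call:
jog_arm --plan "0 0 -7 0 0 0 0;0 0 -7 0 0 0 0;0 0 -7 0 0 0 0;0 0 -7 0 0 0 0;0 0 -7 0 0 0 0;0 0 -7 0 0 0 0;0 0 -7 0 0 0 0;0 0 -7 0 0 0 0;0 0 -6 0 0 0 0;0 0 0 3.25 1.57 0 0"

```text
time_s: 1.53
position: [0.1838, -0.4987, 0.2306]
tool_rot: [[0.182, 0.983, -0.001], [0.983, -0.182, -0.001], [-0.001, -0.001, -1.0]]
ft_force: [-0.1, 1.2, -0.4]
grip_width: 0.0855
gripper_force: 0.0
```

Call:
jog_arm --plan "0 0 0 3.25 1.57 0 0;0 0 0 3.25 1.57 0 0;0 0 0 3.25 1.57 0 0;0 0 0 3.25 1.57 0 0;0 0 0 3.25 1.57 0 0;0 0 0 3.25 1.57 0 0;0 0 0 3.25 1.57 0 0;0 0 0 3.25 1.57 0 0;0 0 0 3.25 1.57 0 0;0 0 0 3.25 1.57 0 0"

```text
time_s: 2.37
position: [0.4008, -0.2035, 0.2316]
tool_rot: [[0.184, 0.983, 0.0], [0.983, -0.184, -0.0], [-0.0, 0.0, -1.0]]
ft_force: [1.4, -1.4, -0.0]
grip_width: 0.0848
gripper_force: 0.0
```

Call:
jog_arm --plan "0 0 0 3.25 1.57 0 0;0 0 0 3.25 1.57 0 0;0 0 0 3.25 1.57 0 0;0 0 0 3.25 1.57 0 0;0 0 0 3.25 1.57 0 0;0 0 0 3.25 1.57 0 0;0 0 0 3.25 1.57 0 0;0 0 0 0 0 4 0;0 0 0 0 0 4 0;0 0 0 0 0 0 0"

```text
time_s: 3.2
position: [0.5467, -0.0005, 0.1449]
tool_rot: [[0.183, 0.983, -0.012], [0.983, -0.183, 0.003], [0.0, -0.013, -1.0]]
ft_force: [-0.7, -0.5, -1.1]
grip_width: 0.0855
gripper_force: 0.0
```

Run:
```python
from h import *
w=cam("wrist"); save(w,"w1")
s=env.observe();print(s["position"],np.round(s["tool_rot"],3))
P,uv,c=cloud(w); ci=c.astype(int)
R=s["tool_rot"]
red=(ci[:,0]>110)&(ci[:,1]<60)&(ci[:,2]<60)&(P[:,2]>.07)&(P[:,2]<.1)
print("knob",red.sum(),np.median(P[red],0),P[red].min(0),P[red].max(0))
br=(ci[:,0]>ci[:,2]+60)&(ci[:,1]>80)&(P[:,2]>.078)&(P[:,2]<.095)
Q=(P-s["position"])@R
print("brass",br.sum(),Q[br].min(0),Q[br].max(0),np.median(P[br][:,2]))
f=br&(Q[:,0]>np.percentile(Q[br][:,0],97)-.006); print("flange y",np.percentile(Q[f][:,1],[1,99]),np.percentile(Q[br][:,0],[1,99]))
for q in ["handle","knob","lip","face"]:
    print(q,[(np.round(r["at"]),round(r["confidence"],2),np.round(at_z(w,[r["at"]],{"handle":.066,"knob":.064,"face":.036,"lip":.012}[q])[0],4)) for r in models.tip_of("wrist",q)[:2]])
```

```text
[ 0.54826518 -0.00121858  0.14884957] [[ 0.183  0.983 -0.007]
 [ 0.983 -0.183  0.002]
 [ 0.    -0.008 -1.   ]]
knob 290 [0.55756244 0.04406363 0.0835039 ] [0.54947943 0.03715318 0.07071573] [0.57079211 0.05853108 0.08578118]
brass 1281 [-0.01308876 -0.01430118  0.06180841] [0.05937214 0.0212733  0.07030778] 0.08488139586297441
flange y [-0.00256774  0.009698  ] [-0.01246184  0.05869826]
handle [(array([289., 224.]), 0.86, array([ 0.5521, -0.0032,  0.066 ]))]
knob [(array([289., 151.]), 0.63, array([0.5606, 0.0471, 0.064 ]))]
lip []
face [(array([284., 252.]), 0.79, array([ 0.542 , -0.0372,  0.036 ]))]
```

View pics/w1.png

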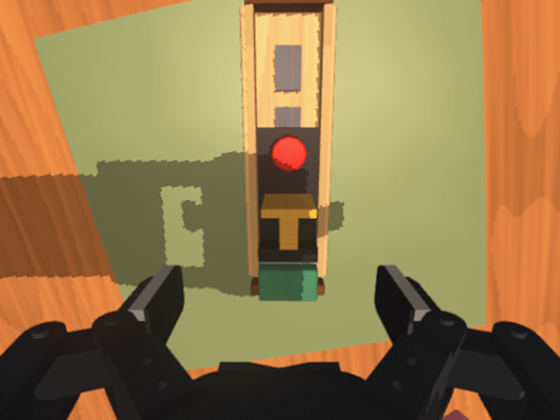

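The wrist view shows the brass T at (289,215) with its flange toward the knob at (289,152), and the loaded tin at (287,282). The tool is aligned with the rack. I'll descend and grip the web.

Call:
jog_arm --plan "0 0 0 -0.15 0.17 2.5 0;0 0 0 -0.15 0.17 2.5 0;0 0 0 0 0 2.5 0;0 0 0 0 0 1.5 0;0 0 0 0 0 1.0 0;0 0 0 0 0 0 0;0 0 0 0 0 0 0;0 0 0 0 0 0 0" --grip_force 25

```text
time_s: 4.12
position: [0.5536, -0.0056, 0.053]
tool_rot: [[0.184, 0.983, 0.003], [0.983, -0.184, -0.001], [-0.0, 0.003, -1.0]]
ft_force: [-0.5, 0.2, -0.2]
grip_width: 0.0854
gripper_force: 0.0
```

Call:
jog_arm --plan "0 0 0 0 0 0 255;0 0 0 0 0 0 255;0 0 0 0 0 0 255;0 0 0 0 0 0 255;0 0 0 0 0 0 255;0 0 0 0 0 0 255;0 0 0 0 0 0 255;0 0 0 0 0 0 255;0 0 0 0 0 0 255" --grip_force 25

```text
time_s: 4.87
position: [0.5514, -0.005, 0.0514]
tool_rot: [[0.183, 0.983, -0.003], [0.983, -0.183, 0.0], [-0.0, -0.003, -1.0]]
ft_force: [-6.7, 0.8, 5.4]
grip_width: 0.0117
gripper_force: 28.4
```

Call:
jog_arm --plan "0 0 0 0.3 -0.1 0 255;0 0 0 0.4 0 0 255;0 0 0 0.4 0 0 255;0 0 0 0.4 0 0 255;0 0 0 0.4 0 0 255;0 0 0 0.4 0 0 255;0 0 0 0.4 0 0 255;0 0 0 0.3 0 0 255;0 0 0 0 0 0 255;0 0 0 0 0 0 255"

```text
time_s: 5.7
position: [0.5567, 0.0239, 0.0515]
tool_rot: [[0.183, 0.983, -0.001], [0.983, -0.183, -0.001], [-0.001, -0.001, -1.0]]
ft_force: [-4.0, -4.0, 3.2]
grip_width: 0.0116
gripper_force: 28.1
```

```bash
cat >> h.py <<'E'
def knob(name):
    w=cam(name); P,uv,c=cloud(w); ci=c.astype(int)
    red=(ci[:,0]>110)&(ci[:,1]<60)&(ci[:,2]<60)&(P[:,2]>.055)&(P[:,2]<.1)&(np.hypot(P[:,0]-.565,P[:,1]-.07)<.06)
    if red.sum()>3: print(name,red.sum(),"top z",np.percentile(P[red][:,2],[50,90]).round(4),"xy",np.median(P[red],0)[:2].round(4))
    return w
E
python3 - <<'E'
from h import *
w=knob("wrist"); save(w,"w2"); knob("top"); s=env.observe(); print(s["ft_force"],s["position"])
p=np.array(s["position"][:2])-[.5514,-.005]; print("travel",p@[.184,.983])
E
```

```text
wrist 1881 top z [0.0837 0.0846] xy [0.5642 0.0742]
[-2.96949102 -4.55542698  3.81016519] [0.55671628 0.02391628 0.05145395]
travel 0.029402903205273966
```

View pics/w2.png

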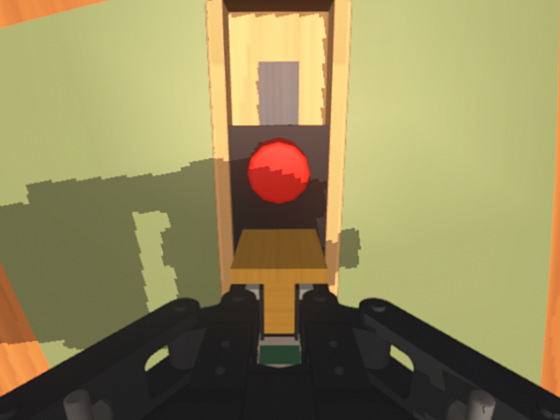

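The follower is moving with the grip, and the knob at (280,170) is still up (top 84 mm). I'll carry on in small steps, checking the knob height each time.

Call:
jog_arm --plan "0 0 0 0.2 0 0 255;0 0 0 0.2 0 0 255;0 0 0 0.2 0 0 255;0 0 0 0 0 0 255;0 0 0 0 0 0 255"

```text
time_s: 6.22
position: [0.5578, 0.0298, 0.0515]
tool_rot: [[0.183, 0.983, -0.001], [0.983, -0.183, -0.001], [-0.001, -0.001, -1.0]]
ft_force: [-4.5, -3.7, 3.2]
grip_width: 0.0116
gripper_force: 28.3
```

```bash
cat > k.py <<'E'
from h import *
knob("wrist"); s=env.observe(); print(np.round(s["ft_force"],1),"travel",((np.array(s["position"][:2])-[.5514,-.005])@[.184,.983]).round(4))
E
python3 k.py
```

```text
wrist 1568 top z [0.0758 0.0766] xy [0.565  0.0798]
[-3.5 -5.   3.8] travel 0.0353
```

Call:
jog_arm --plan "0 0 0 0.15 0 0 255;0 0 0 0.15 0 0 255;0 0 0 0 0 0 255;0 0 0 0 0 0 255"

```text
time_s: 6.6
position: [0.5583, 0.0325, 0.0515]
tool_rot: [[0.183, 0.983, -0.001], [0.983, -0.183, -0.001], [-0.002, -0.001, -1.0]]
ft_force: [-4.1, -6.1, 4.0]
grip_width: 0.0118
gripper_force: 28.3
```

```bash
python3 k.py
```

```text
wrist 1558 top z [0.0758 0.0766] xy [0.5655 0.0826]
[-4.6 -5.3  3.3] travel 0.0381
```

The knob has dropped (top 76 mm) and the pull is still only about 6 N. I'll ease back onto the catch and let go.

Call:
jog_arm --plan "0 0 0 -0.15 0 0 255;0 0 0 -0.15 0 0 255;0 0 0 -0.1 0 0 255;0 0 0 0 0 0 255;0 0 0 0 0 0 0;0 0 0 0 0 0 0;0 0 0 0 0 0 0;0 0 0 0 0 0 0;0 0 0 0 0 0 0;0 0 0 0 0 0 0"

```text
time_s: 7.48
position: [0.558, 0.0296, 0.0512]
tool_rot: [[0.184, 0.983, -0.0], [0.983, -0.184, 0.0], [0.0, -0.0, -1.0]]
ft_force: [0.7, 0.5, 1.2]
grip_width: 0.0823
gripper_force: 0.0
```

```bash
python3 k.py
```

```text
wrist 1681 top z [0.0757 0.0766] xy [0.5648 0.0789]
[-0.  -0.9  0.1] travel 0.0352
```

Call:
jog_arm --plan "0 0 0 0 0 -3.3 0;0 0 0 0 0 -3.3 0;0 0 0 0 0 -3.3 0;0 0 0 -3.24 1.05 0 0;0 0 0 -3.24 1.05 0 0;0 0 0 -3.24 1.05 0 0;0 0 0 -3.24 1.05 0 0;0 0 0 -3.24 1.05 0 0;0 0 0 -3.24 1.05 0 0;0 0 0 -3.24 1.05 0 0"

```text
time_s: 8.37
position: [0.5886, -0.2087, 0.1503]
tool_rot: [[0.184, 0.983, -0.0], [0.983, -0.184, 0.0], [0.0, -0.0, -1.0]]
ft_force: [0.8, 0.4, -0.4]
grip_width: 0.0855
gripper_force: 0.0
```

Call:
jog_arm --plan "0 0 0 -3.24 1.05 0 0;0 0 0 -3.24 1.05 0 0;0 0 0 -3.24 1.05 0 0;0 0 -7 0 0 0 0;0 0 -7 0 0 0 0;0 0 -7 0 0 0 0;0 0 -7 0 0 0 0;0 0 -7 0 0 0 0;0 0 -7 0 0 0 0;0 0 -7 0 0 0 0"

```text
time_s: 9.2
position: [0.6017, -0.3083, 0.1501]
tool_rot: [[-0.626, 0.78, -0.0], [0.78, 0.626, 0.0], [0.001, 0.0, -1.0]]
ft_force: [0.8, 0.1, 0.1]
grip_width: 0.0857
gripper_force: 0.0
```

Call:
jog_arm --plan "0 0 -7 0 0 0 0;0 0 -7 0 0 0 0;0 0 -7 0 0 0 0;0 0 -7 0 0 0 0;0 0 -3.6 0 0 0 0;0 0 0 0 0 0 0;0 0 0 0 0 0 0"

```text
time_s: 9.78
position: [0.6017, -0.3083, 0.1502]
tool_rot: [[-0.939, 0.344, -0.0], [0.344, 0.939, 0.0], [0.0, 0.0, -1.0]]
ft_force: [0.1, -0.0, -0.2]
grip_width: 0.0855
gripper_force: 0.0
```

Run:
```python
from h import *
w=cam("wrist"); save(w,"w3"); s=env.observe(); R=np.array(s["tool_rot"]); p=np.array(s["position"]); print(p,R.round(3))
P,uv,c=cloud(w); ci=c.astype(int)
m=(np.hypot(P[:,0]-.602,P[:,1]+.3085)<.04)&(P[:,2]>.053)&(P[:,2]<.07)&(ci[:,1]>ci[:,0]+15)
Q=(P-p)@R
r=cv2.minAreaRect(Q[m][:,:2].astype(np.float32)*1000); print(m.sum(),r,np.median(P[m][:,2])); print(Q[m].mean(0),P[m].mean(0))
```

```text
[ 0.60174836 -0.30836871  0.15023719] [[-0.939  0.344 -0.   ]
 [ 0.344  0.939  0.   ]
 [ 0.     0.    -1.   ]]
1739 ((-1.166457176208496, -1.2428913116455078), (24.686635971069336, 41.896949768066406), 0.36857104301452637) 0.06010103629306224
[-0.00082208 -0.00117187  0.0901582 ] [ 0.60210808 -0.30973167  0.06007864]
```

View pics/w3.png

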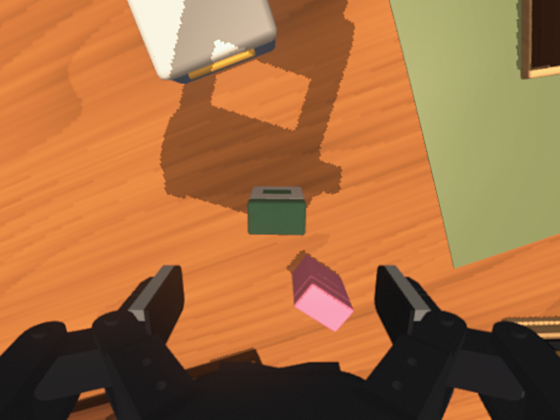

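The green-lidded tin is at (277,215), square to the fingers, and the pink one is at (322,300), clear of them. I'll grasp the green one.

Call:
jog_arm --plan "0 0 0 -0.1 -0.12 3 0;0 0 0 0 0 3 0;0 0 0 0 0 3 0;0 0 0 0 0 2 0;0 0 0 0 0 1.2 0;0 0 0 0 0 0.5 0;0 0 0 0 0 0 0;0 0 0 0 0 0 0" --grip_force 25

```text
time_s: 10.5
position: [0.6029, -0.3104, 0.0246]
tool_rot: [[-0.94, 0.342, 0.002], [0.342, 0.94, -0.001], [-0.002, -0.001, -1.0]]
ft_force: [-0.2, 0.2, 0.8]
grip_width: 0.0859
gripper_force: 0.0
```

Call:
jog_arm --plan "0 0 0 0 0 0 255;0 0 0 0 0 0 255;0 0 0 0 0 0 255;0 0 0 0 0 0 255;0 0 0 0 0 0 255;0 0 0 0 0 0 255;0 0 0 0 0 0 255" --grip_force 25

```text
time_s: 11.08
position: [0.6026, -0.3101, 0.0242]
tool_rot: [[-0.94, 0.342, 0.001], [0.342, 0.94, -0.001], [-0.001, -0.0, -1.0]]
ft_force: [-0.6, 0.4, 6.2]
grip_width: 0.0437
gripper_force: 26.6
```

Call:
jog_arm --plan "0 0 0 0 0 -1 255;0 0 0 0 0 -2.5 255;0 0 0 0 0 -3 255;0 0 0 0 0 -3 255;0 0 0 0 0 -2.5 255;0 0 0 0 0 -1 255;0 0 0 0 0 0 255"

```text
time_s: 11.67
position: [0.6029, -0.3104, 0.156]
tool_rot: [[-0.94, 0.342, 0.004], [0.342, 0.94, -0.003], [-0.004, -0.001, -1.0]]
ft_force: [0.6, 0.6, -0.1]
grip_width: 0.0441
gripper_force: 26.0
```

Run:
```python
from h import *
b=cam("top"); P,uv,c=cloud(b); ci=c.astype(int)
o=np.array([.5584,.0399])
near=np.hypot(P[:,0]-o[0],P[:,1]-o[1])<.14
# angle from wall tops
m=near&(P[:,2]>.026)&(P[:,2]<.038)&(ci[:,0]>120)
for ang in [79.4]:
    e=np.array([np.cos(np.radians(ang)),np.sin(np.radians(ang))]); n=np.array([-e[1],e[0]])
X=(P[:,:2]-o)@e; Y=(P[:,:2]-o)@n
for s in (1,-1):
    k=m&(s*Y>.022); print("wall",s,k.sum(),"slope deg",np.degrees(np.polyfit(X[k],Y[k],1)[0]).round(2),"mean",Y[k].mean().round(4))
g=near&(ci[:,1]>ci[:,0]+20)&(P[:,2]>.064)&(P[:,2]<.08)
print("tin_in",g.sum(),"X",np.percentile(X[g],[1,50,99]).round(4),"Y",np.percentile(Y[g],[1,50,99]).round(4), cv2.minAreaRect(P[g][:,:2].astype(np.float32)))
f=near&(P[:,2]>.052)&(P[:,2]<.064)&(X<0)&(abs(Y)<.023)&(ci.max(1)<70); print("face top",f.sum(),np.percentile(X[f],[2,50,98]).round(4))
br=near&(ci[:,0]>ci[:,2]+50)&(P[:,2]>.078)&(P[:,2]<.092); print("brass",br.sum(),np.percentile(X[br],[2,50,98]).round(4),np.percentile(Y[br],[2,50,98]).round(4))
z=near&(abs(Y)<.01)
for a in np.arange(-.12,.1,.006):
    k=z&(abs(X-a)<.003); print(round(a,3),np.median(P[k][:,2]).round(3) if k.any() else None,end=" | ")
save(b,"top2"); crop=b["pixels"][205:285,250:375]; cv2.imwrite("pics/crop.png",cv2.cvtColor(cv2.resize(crop,None,fx=6,fy=6,interpolation=2),cv2.COLOR_RGB2BGR))
```

```text
wall 1 173 slope deg 0.15 mean 0.0278
wall -1 165 slope deg 0.29 mean -0.0284
tin_in 172 X [-0.101  -0.0889 -0.0769] Y [-0.0209  0.0001  0.0205] ((0.5424115061759949, -0.0479019358754158), (0.024775147438049316, 0.04296306520700455), 78.53308868408203)
face top 99 [-0.0861 -0.0353 -0.0187]
brass 84 [-0.0192 -0.0001  0.042 ] [-0.0164 -0.      0.0159]
-0.12 0.001 | -0.114 0.045 | -0.108 0.047 | -0.102 0.071 | -0.096 0.072 | -0.09 0.072 | -0.084 0.072 | -0.078 0.065 | -0.072 0.012 | -0.066 0.012 | -0.06 0.012 | -0.054 0.012 | -0.048 0.013 | -0.042 0.06 | -0.036 0.059 | -0.03 0.058 | -0.024 0.041 | -0.018 0.082 | -0.012 0.083 | -0.006 0.083 | 0.0 0.085 | 0.006 0.063 | 0.012 0.041 | 0.018 0.04 | 0.024 0.041 | 0.03 0.042 | 0.036 0.075 | 0.042 0.076 | 0.048 0.074 | 0.054 0.042 | 0.06 0.024 | 0.066 0.024 | 0.072 0.024 | 0.078 0.025 | 0.084 0.013 | 0.09 0.012 | 0.096 0.012 |
```

View pics/crop.png

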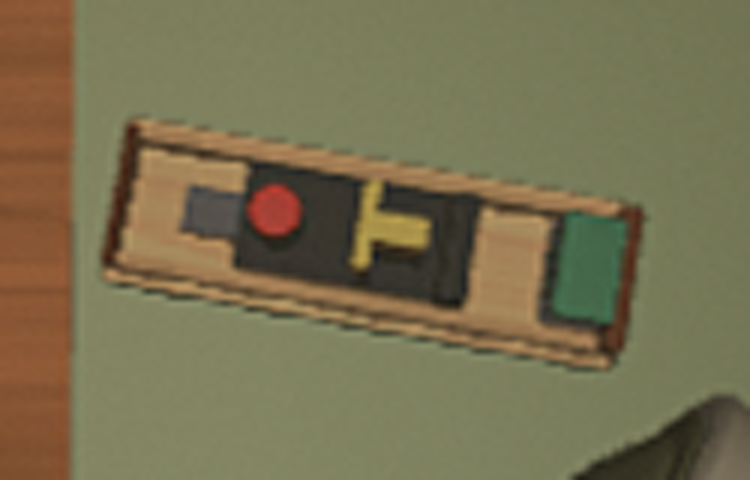

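The crop shows the follower held open, with floor visible in the gap at (515,270) between the face and the loaded tin. The gap runs from rack x -76 to about -43 mm. I'll carry the tin there.

Call:
jog_arm --plan "0 0 7 0 0 0 255;0 0 7 0 0 0 255;0 0 7 0 0 0 255;0 0 7 0 0 0 255;0 0 7 0 0 0 255;0 0 7 0 0 0 255;0 0 7 0 0 0 255;0 0 7 0 0 0 255;0 0 7 0 0 0 255;0 0 7 0 0 0 255"

```text
time_s: 12.55
position: [0.6015, -0.3095, 0.1504]
tool_rot: [[0.006, 1.0, -0.004], [1.0, -0.006, 0.003], [0.003, -0.004, -1.0]]
ft_force: [-0.6, -0.3, -1.4]
grip_width: 0.0441
gripper_force: 25.9
```

Call:
jog_arm --plan "0 0 7 0 0 0 255;0 0 3.4 0 0 0 255;0 0 0 3.46 -1.34 0 255;0 0 0 3.46 -1.34 0 255;0 0 0 3.46 -1.34 0 255;0 0 0 3.46 -1.34 0 255;0 0 0 3.46 -1.34 0 255;0 0 0 3.46 -1.34 0 255;0 0 0 3.46 -1.34 0 255;0 0 0 3.46 -1.34 0 255"

```text
time_s: 13.38
position: [0.5451, -0.0165, 0.1511]
tool_rot: [[0.181, 0.984, -0.004], [0.984, -0.181, 0.001], [0.0, -0.004, -1.0]]
ft_force: [1.3, -0.0, -1.0]
grip_width: 0.0436
gripper_force: 26.1
```

Call:
jog_arm --plan "0 0 0 0 0 0 255;0 0 0 0 0 1.5 255;0 0 0 0 0 1.5 255;0 0 0 0 0 1 255;0 0 0 0 0 0 255;0 0 0 0 0 0 255"

```text
time_s: 13.88
position: [0.5463, -0.0185, 0.1123]
tool_rot: [[0.181, 0.984, -0.003], [0.984, -0.181, 0.001], [0.0, -0.003, -1.0]]
ft_force: [0.1, 0.7, -1.7]
grip_width: 0.0435
gripper_force: 26.1
```

Run:
```python
from h import *
w=cam("wrist"); s=env.observe(); p=np.array(s["position"]); R=np.array(s["tool_rot"])
e=np.array([np.cos(np.radians(79.55)),np.sin(np.radians(79.55))]);n=np.array([-e[1],e[0]]); d=p[:2]-[.5584,.0399]
print(p.round(4),R.round(3).tolist(),"rack X,Y",d@e,d@n)
P,uv,c=cloud(w); ci=c.astype(int); o=np.array([.5584,.0399]);X=(P[:,:2]-o)@e; Y=(P[:,:2]-o)@n
for l,h,nm in [(.026,.038,"walls"),(.078,.092,"brass")]:
    m=(P[:,2]>l)&(P[:,2]<h)&(ci[:,0]>100)&(abs(X)<.11)&(abs(Y)<.035); 
    if nm=="walls":
        for sg in (1,-1):
            k=m&(sg*Y>.024); print("wall",sg,k.sum(),Y[k].mean().round(4),np.degrees(np.polyfit(X[k],Y[k],1)[0]).round(2))
    else: print(nm,m.sum(),np.percentile(X[m],[2,98]).round(4),np.percentile(Y[m],[2,98]).round(4))
g=(ci[:,1]>ci[:,0]+15)&(P[:,2]>.1)&(P[:,2]<.2)&(abs(X+.06)<.05)&(abs(Y)<.05)
print("held tin",g.sum(),P[g][:,2].max(),np.percentile(X[g],[2,98]),np.percentile(Y[g],[2,98]))
save(w,"w4")
```

```text
[ 0.5468 -0.0186  0.1131] [[0.181, 0.984, -0.001], [0.984, -0.181, 0.0], [0.0, -0.001, -1.0]] rack X,Y -0.05965367917629616 0.000818879677404704
wall 1 2268 0.0272 -0.25
wall -1 2364 -0.0283 0.05
brass 1966 [-0.0472  0.0069] [-0.0169  0.0167]
held tin 8601 0.15001325134009397 [-0.07125551 -0.04655882] [-0.01871651  0.02270948]
```

View pics/w4.png

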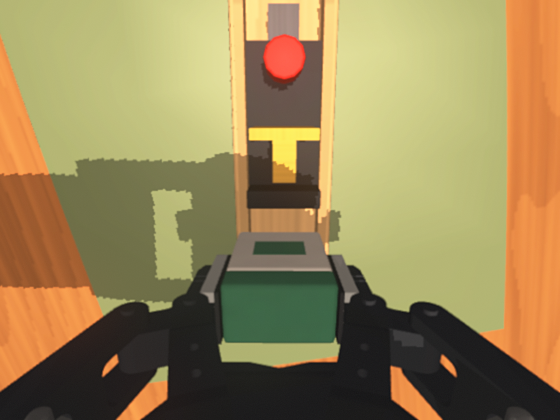

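The held tin at (278,305) is square and lined up over the gap. It sits about 1.7 mm off-centre across the rack, so I'll correct that and lower gently.

Call:
jog_arm --plan "0 0 0 0 0.17 1.5 255;0 0 0 0 0 2 255;0 0 0 0 0 1.5 255;0 0 0 0 0 0.7 255;0 0 0 0 0 0.5 255;0 0 0 0 0 0.4 255;0 0 0 0 0 0.3 255;0 0 0 0 0 0.2 255;0 0 0 0 0 0 255;0 0 0 0 0 0 255"

```text
time_s: 14.77
position: [0.5486, -0.0187, 0.0427]
tool_rot: [[0.18, 0.984, 0.001], [0.984, -0.18, -0.0], [-0.0, 0.001, -1.0]]
ft_force: [0.3, 0.3, -0.9]
grip_width: 0.0439
gripper_force: 26.1
```

Call:
jog_arm --plan "0 0 0 0 0 0.15 255;0 0 0 0 0 0.15 255;0 0 0 0 0 0.1 255;0 0 0 0 0 0.1 255;0 0 0 0 0 0 255;0 0 0 0 0 0 255"

```text
time_s: 15.27
position: [0.5485, -0.0187, 0.0373]
tool_rot: [[0.18, 0.984, -0.0], [0.984, -0.18, 0.0], [-0.0, -0.0, -1.0]]
ft_force: [-0.6, -0.1, -1.1]
grip_width: 0.0438
gripper_force: 26.1
```

Call:
jog_arm --plan "0 0 0 0 0 0.05 255;0 0 0 0 0 0.05 255;0 0 0 0 0 0 255;0 0 0 0 0 0 255"

```text
time_s: 15.6
position: [0.5484, -0.0187, 0.0363]
tool_rot: [[0.18, 0.984, -0.0], [0.984, -0.18, 0.0], [-0.0, -0.0, -1.0]]
ft_force: [0.1, 1.0, -0.7]
grip_width: 0.0436
gripper_force: 26.1
```

Call:
jog_arm --plan "0 0 0 0 0 0.05 255;0 0 0 0 0 0.05 255;0 0 0 0 0 0 255;0 0 0 0 0 0 255"

```text
time_s: 15.93
position: [0.5485, -0.0186, 0.0361]
tool_rot: [[0.18, 0.984, 0.001], [0.984, -0.18, -0.0], [-0.0, 0.001, -1.0]]
ft_force: [-2.6, 0.3, 8.2]
grip_width: 0.0438
gripper_force: 27.1
```

Contact felt at 8 N. I'll ease off and release.

Call:
jog_arm --plan "0 0 0 0 0 -0.05 255;0 0 0 0 0 0 255;0 0 0 0 0 0 100;0 0 0 0 0 0 80;0 0 0 0 0 0 50;0 0 0 0 0 0 0;0 0 0 0 0 0 0;0 0 0 0 0 0 0;0 0 0 0 0 0 0"

```text
time_s: 16.68
position: [0.5484, -0.0187, 0.0358]
tool_rot: [[0.18, 0.984, -0.0], [0.984, -0.18, 0.0], [0.0, -0.0, -1.0]]
ft_force: [-0.1, 0.6, -0.3]
grip_width: 0.0856
gripper_force: 0.0
```

Call:
jog_arm --plan "0 0 0 0 0 -1 0;0 0 0 0 0 -2.5 0;0 0 0 0 0 -3.5 0;0 0 0 0 0 -3 0;0 0 0 0 0 -1 0;0 0 0 0 0 0 0;0 0 0 0 0 0 0"

```text
time_s: 17.27
position: [0.5482, -0.0186, 0.1458]
tool_rot: [[0.18, 0.984, 0.0], [0.984, -0.18, -0.0], [-0.0, 0.0, -1.0]]
ft_force: [0.0, -0.6, -1.1]
grip_width: 0.0856
gripper_force: 0.0
```

Run:
```python
from h import *
w=cam("wrist"); save(w,"w5"); s=env.observe(); print(s["position"],np.round(s["ft_force"],1))
P,uv,c=cloud(w); ci=c.astype(int); o=np.array([.5584,.0399])
e=np.array([np.cos(np.radians(79.55)),np.sin(np.radians(79.55))]);n=np.array([-e[1],e[0]]);X=(P[:,:2]-o)@e; Y=(P[:,:2]-o)@n
g=(ci[:,1]>ci[:,0]+15)&(P[:,2]>.06)&(P[:,2]<.085)&(X>-.12)&(X<0)&(abs(Y)<.05)
print("tins",g.sum(),np.percentile(P[g][:,2],[2,50,98]).round(4))
h,b=np.histogram(X[g],np.arange(-.11,-.03,.003)); print(list(zip(b.round(3),h)))
k=g&(X>-.074);print(np.percentile(Y[k],[2,98]),np.percentile(X[k],[2,98]),cv2.minAreaRect(P[k][:,:2].astype(np.float32)))
r=(ci[:,0]>110)&(ci[:,1]<60)&(ci[:,2]<60)&(P[:,2]>.055)&(P[:,2]<.1)&(abs(X-.04)<.03)
t=r&(P[:,2]>.074); print("knob",np.median(P[t][:,2]),"X",np.percentile(X[t],[2,98]),"Y",np.percentile(Y[t],[2,98]))
```

```text
[ 0.54780011 -0.01851469  0.1448145 ] [ 0.3 -0.1  0.1]
tins 4329 [0.0653 0.0719 0.0732]
[(np.float64(-0.11), np.int64(0)), (np.float64(-0.107), np.int64(0)), (np.float64(-0.104), np.int64(73)), (np.float64(-0.101), np.int64(223)), (np.float64(-0.098), np.int64(214)), (np.float64(-0.095), np.int64(211)), (np.float64(-0.092), np.int64(239)), (np.float64(-0.089), np.int64(226)), (np.float64(-0.086), np.int64(215)), (np.float64(-0.083), np.int64(227)), (np.float64(-0.08), np.int64(404)), (np.float64(-0.077), np.int64(119)), (np.float64(-0.074), np.int64(60)), (np.float64(-0.071), np.int64(245)), (np.float64(-0.068), np.int64(238)), (np.float64(-0.065), np.int64(234)), (np.float64(-0.062), np.int64(244)), (np.float64(-0.059), np.int64(250)), (np.float64(-0.056), np.int64(256)), (np.float64(-0.053), np.int64(256)), (np.float64(-0.05), np.int64(283)), (np.float64(-0.047), np.int64(112)), (np.float64(-0.044), np.int64(0)), (np.float64(-0.041), np.int64(0)), (np.float64(-0.038), np.int64(0)), (np.float64(-0.035), np.int64(0))]
[-0.02054001  0.019885  ] [-0.07148361 -0.04663535] ((0.5479252338409424, -0.018573081120848656), (0.02624111995100975, 0.04255012422800064), 79.21045684814453)
knob 0.07531677886181737 X [0.03117999 0.04729848] Y [-0.01085658  0.00977607]
```

View pics/w5.png

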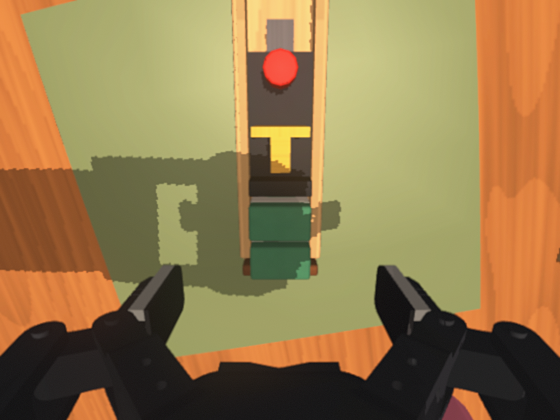

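The tin now stands flat (top 72 mm) in the gap at (280,222), between the other tin at (280,262) and the follower face at (280,187), with the knob at (280,68). I'll grip the knob next.

Call:
jog_arm --plan "0 0 0 3.4 0 0 0;0 0 0 3.4 0 0 0;0 0 0 3.34 0 0 0;0 0 0 0 0 2.5 0;0 0 0 0 0 2.5 0;0 0 0 0 0 2.2 0;0 0 0 0 0 1.5 0;0 0 0 0 0 1.1 0;0 0 0 0 0 0 0;0 0 0 0 0 0 0" --grip_force 30

```text
time_s: 18.15
position: [0.5659, 0.0811, 0.0464]
tool_rot: [[0.181, 0.984, -0.003], [0.984, -0.181, 0.0], [-0.0, -0.003, -1.0]]
ft_force: [-0.4, -0.4, -0.1]
grip_width: 0.0851
gripper_force: 0.0
```

Run:
```python
from h import *
w=cam("wrist"); s=env.observe(); print(s["position"],np.round(s["ft_force"],1))
P,uv,c=cloud(w); ci=c.astype(int); p=np.array(s["position"]);R=np.array(s["tool_rot"]);Q=(P-p)@R
r=(ci[:,0]>90)&(ci[:,1]<60)&(ci[:,2]<60)&(P[:,2]>.073)&(P[:,2]<.08)&(np.hypot(Q[:,0],Q[:,1])<.03)
print(r.sum(),"tool x",np.percentile(Q[r][:,0],[1,99]),"y",np.percentile(Q[r][:,1],[1,99]),np.median(P[r][:,2]))
```

```text
[0.56648584 0.08104842 0.04736948] [0.1 0.6 0.9]
2046 tool x [-0.00925096  0.0106325 ] y [-0.01019134  0.00950498] 0.07584487879188276
```

The knob is centred between the fingers. I'll close on it, then lift 12 mm.

Call:
jog_arm --plan "0 0 0 0 0 0 255;0 0 0 0 0 0 255;0 0 0 0 0 0 255;0 0 0 0 0 0 255;0 0 0 0 0 0 255;0 0 0 0 0 0 255;0 0 0 0 0 0 255;0 0 0 0 0 0 255;0 0 0 0 0 0 255" --grip_force 30

```text
time_s: 18.95
position: [0.5671, 0.081, 0.0482]
tool_rot: [[0.18, 0.984, 0.001], [0.984, -0.18, -0.0], [0.0, 0.001, -1.0]]
ft_force: [0.6, -0.5, 3.3]
grip_width: 0.0209
gripper_force: 29.6
```

Call:
jog_arm --plan "0 0 0 0 0 -0.3 255;0 0 0 0 0 -0.3 255;0 0 0 0 0 -0.3 255;0 0 0 0 0 -0.3 255;0 0 0 0 0 0 255;0 0 0 0 0 0 255"

```text
time_s: 19.45
position: [0.5668, 0.0802, 0.0601]
tool_rot: [[0.18, 0.984, 0.0], [0.984, -0.18, -0.002], [-0.002, 0.0, -1.0]]
ft_force: [2.2, -4.9, -4.2]
grip_width: 0.021
gripper_force: 29.8
```

The knob lifted 12 mm and the follower's 5 N push now comes through it, so the catch is free. I'll lead it forward.

Call:
jog_arm --plan "0 0 0 -0.15 0 0 255;0 0 0 -0.15 0 0 255;0 0 0 -0.15 0 0 255;0 0 0 -0.15 0 0 255;0 0 0 -0.1 0 0 255;0 0 0 0 0 0 255;0 0 0 0 0 0 255"

```text
time_s: 20.03
position: [0.5656, 0.0733, 0.06]
tool_rot: [[0.181, 0.984, -0.0], [0.984, -0.181, -0.001], [-0.001, 0.0, -1.0]]
ft_force: [3.5, -5.8, -3.4]
grip_width: 0.021
gripper_force: 29.8
```

Call:
jog_arm --plan "0 0 0 -0.1 0 0.1 255;0 0 0 -0.1 0 0.1 255;0 0 0 0 0 0.15 255;0 0 0 0 0 0 255;0 0 0 0 0 0 255"

```text
time_s: 20.45
position: [0.5654, 0.0729, 0.0565]
tool_rot: [[0.18, 0.984, 0.001], [0.984, -0.18, 0.001], [0.001, 0.001, -1.0]]
ft_force: [5.5, 2.8, -3.2]
grip_width: 0.0211
gripper_force: 29.9
```

Call:
jog_arm --plan "0 0 0 0 0 0 0;0 0 0 0 0 0 0;0 0 0 0 0 0 0;0 0 0 0 0 0 0;0 0 0 0 0 0 0;0 0 0 0 0 -1 0;0 0 0 0 0 -2.5 0;0 0 0 0 0 -3.5 0;0 0 0 0 0 -3 0;0 0 0 0 0 0 0"

```text
time_s: 21.28
position: [0.5675, 0.0721, 0.1631]
tool_rot: [[0.18, 0.984, 0.011], [0.984, -0.18, -0.001], [0.001, 0.011, -1.0]]
ft_force: [0.5, 0.0, 0.3]
grip_width: 0.0851
gripper_force: 0.0
```

Call:
jog_arm --plan "0 0 0 -3 0 -1 0;0 0 0 -3 0 -1 0;0 0 0 -3 0 -1 0;0 0 0 -1.5 0 0 0;0 0 0 0 0 0 0;0 0 0 0 0 0 0"

```text
time_s: 21.78
position: [0.546, -0.0314, 0.1865]
tool_rot: [[0.182, 0.983, 0.0], [0.983, -0.182, 0.0], [0.0, -0.0, -1.0]]
ft_force: [0.1, 0.6, -0.6]
grip_width: 0.0856
gripper_force: 0.0
```

Run:
```python
from h import *
w=cam("wrist"); save(w,"w6"); s=env.observe(); print(s["position"],np.round(s["ft_force"],1))
P,uv,c=cloud(w); ci=c.astype(int); o=np.array([.5584,.0399])
e=np.array([np.cos(np.radians(79.55)),np.sin(np.radians(79.55))]);n=np.array([-e[1],e[0]]);X=(P[:,:2]-o)@e; Y=(P[:,:2]-o)@n
g=(ci[:,1]>ci[:,0]+15)&(P[:,2]>.06)&(P[:,2]<.085)&(X>-.12)&(X<0)&(abs(Y)<.05)
for a,b in [(-.103,-.078),(-.074,-.05)]:
    k=g&(X>a)&(X<b); z=np.polyfit(X[k],P[k][:,2],1); print("tilt deg",np.degrees(z[0]).round(1),np.median(P[k][:,2]),np.percentile(Y[k],[2,98]))
print("X ext",np.percentile(X[g],[.5,99.5]))
r=(ci[:,0]>110)&(ci[:,1]<60)&(ci[:,2]<60)&(P[:,2]>.075)&(P[:,2]<.1)&(abs(X-.035)<.03)
print("knob",np.median(P[r][:,2]),np.percentile(X[r],[2,98]))
```

```text
[ 0.54602429 -0.03063355  0.18633583] [-0.5  0.1  0. ]
tilt deg 0.1 0.07198168254284557 [-0.02104999  0.01978759]
tilt deg -1.6 0.07195912431622237 [-0.02072044  0.01977182]
X ext [-0.10221532 -0.05098434]
knob 0.08331992915538253 [0.02297696 0.03930596]
```

View pics/w6.png

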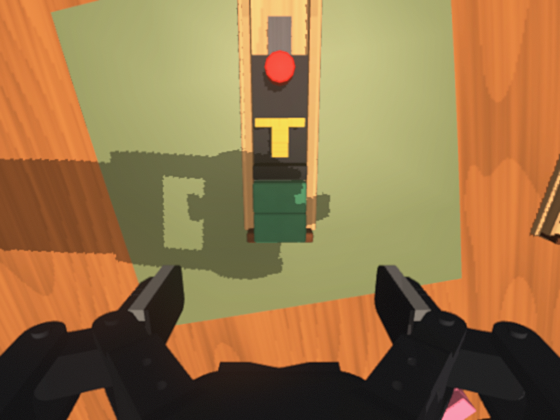

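Both tins (280,195 and 280,227) stand level and tight between the lip and the follower face. The row spans rack x -102 to about -50 mm, and the knob is up at (280,67).

```bash
python3 -c "
from rig import job; print(job.close_job())"
```

```text
the job is handed in; nothing more can be done
None
```

The tea tin is loaded and the job is handed in: the follower holds both tins upright and snug against the front lip, and the caddy, ceramic box and bowl were not touched.

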